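# Close the curing drawer, add four clicks on the timer dial, press start

### The arm

A 6-joint arm with a two-finger parallel gripper is mounted at the origin on a cart in front of the work surface, level with it; the furniture and walls round the work are solid. World frame = base frame: x ahead of the robot, y to its left, z up, the work surface at z = 0. Lengths are in m, angles in degrees, forces in N, time in s.
With the tool pointing down it reaches from about 0.4 to 0.825 m from the base axis. Payload 7 kg.
Tool frame: the origin (TCP) lies on the centre line of the jaws, within the pads' length; the fingertips stand 19 mm ahead of it and the grasp point (between the pads) is the TCP; z points along the fingers, y is the line along which they close (so a half turn about z gives the same grasp; the last joint's range is limited). The gripper opens to 88 mm and grips with 3 to 60 N. Pads are 19 mm wide; open, the fingers measure 130 mm over their backs; the gripper's body (78 mm by 193 mm) begins 47 mm behind the grasp point.
Start: joints at [80.392, 20.546, 0.682, 0, -70.136, -16.507], TCP at [0.297, 0.606, 0.246] pointing down, gripper open.
Joint ranges: [-176.03, 176.03], [-82.01, 121.73], [-58.28, 71.71], [-173.87, 95.51], [-174.79, -0.11], [-173.66, 173.66]. Speed limits (degrees/s): [136.94, 136.94, 172.46, 180, 180, 180].

### API

Orientations are given as [roll, pitch, yaw] about the fixed x, y, z axes, in that order (R = Rz(yaw) Ry(pitch) Rx(roll)).
In Python, from plant import * gives the robot as it stands. The module is installed in compiled form; this text tells all that it offers.
- The arm moves only by the tool play_rows, never from a script. Its argument "deltas" is a list of rows, each a list of 6 numbers: the shift along the world's x, y, z scaled (see below), then the turn, a rotation vector about the world's x, y, z scaled (see below). A call has 1 to 10 rows; each row shifts and turns the commanded pose from where the row before left it; what a row does not reach is not made up. The controller multiplies each number of a shift by 800 mm and each number of a turn by 180 degrees. A row lasts 1/10 s, in which the tool goes at most 50 mm and 8.59 degrees, less where a joint would pass 70% of its speed; a pose out of reach is approached as far as the arm can. A call with a number of a shift or a turn outside -1 to 1 is refused whole. A call with a gripper value outside its range is refused whole. "gripper" is the gripper command: -1 is shut, 1 is fully open, values between are in proportion, set as the call begins (left out, the last holds). The fingers move at their own pace and stop on an object; the grip force is fixed at half the most. Time passes only in rows, so rows that do not move let the fingers close. It gives the time, the measured TCP pose, the force, the opening and the grip force at its end, in the units of the state.
- get_obs(): the state, without advancing time (a new reading comes with each control period).
- snapshot(name): name is "side" or "top"; returns (picture, depth): 400x640x3 uint8, blue, green, red; 400x640 float32, m along the optical axis (not along the pixel's ray), 0 where there is no reading.
- camera_model(name): a dict with "fx", "fy", "cx", "cy" (pixels), "k1" (the pictures are not rectified: a ray, as slopes to the right and down, at radius r is drawn at 1 + k1 r^2 times it, then the intrinsics apply), "world_to_cam" (4x4, takes a point from world to camera coordinates). Camera axes: x right, y down, z forward; pixel columns grow to the right and rows downward; lengths in m; the calibration is good to about 2 mm. A picture is of the moment at which its call begins. camera_model takes no time and is no camera call.
- close_job(): hands the job in; it is judged then, once.
The state is a dict: "clock": time; "joint_pos": joint angles; "qvel": joint speeds; "tau": joint torques, N m; "tool_pos": TCP position; "orientation": TCP orientation; "force": force on the tool from outside, world axes, zero at the start; "moment": the same for the moment, N m; "opening": finger opening in m; "gripper_force": force on a finger pad.
Only numpy, scipy, OpenCV 4.12 (cv2) and the standard library are available. Lean on these libraries where they do the work, as an engineer would, in place of code of your own. Each camera call takes 0.05 s, during which the arm holds its last target. There are 200 camera calls.

### The job

The printed arch models in the light-curing unit have thick bases and need four clicks more than the last batch. With your fingertips only, push the drawer fully shut, push the timer dial round clockwise by its pointer wing exactly four clicks from where it now stands, gently and without going past the fourth, then press the start key right in and let it go. Grip and lift nothing, and leave the loose things on and around the unit where they are.

Things in the scene. Friction and masses are not known exactly. Their poses are not given: they have to be found in the camera images.
- cure_unit: white light-curing unit, 220 mm deep (x), 270 mm wide (y), fixed. Origin: centre of its underside, on the bench; x points from the drawer front to the back, y left, z up. The flat grey control deck, 105 mm high, is the front 140 mm of the top; the hood behind it is 20 mm higher. Dial on the right of the deck, start key on the left, drawer in the front face.
- drawer (a joint): how far the drawer stands open, m: 0 fully shut, 0.07 fully out; it starts 0.04 to 0.065 open. It slides along the unit's x (shutting is towards +x), takes about 2 to 3 N to push, stays where it is left and stops dead at 0.
- drawer_pull (a point): middle of the front face of the drawer's grey pull lip (120 mm wide, 12 mm high, 64 mm above the bench), the foremost part of the drawer, 16 mm ahead of its white front panel (214 x 74 mm). Faces the unit's -x, moves with the drawer; with the drawer shut it is 30 mm ahead of the unit's front face.
- dial (a joint): timer dial angle, rad, grows clockwise from above. 11 click stops 0.5236 (30 deg) apart, from 0 (end stop; pointer 150 deg anticlockwise of the unit's +x) to 5.236 (end stop). Starts in stop 0, 0.52, 1.05 or 1.57. Sprung stops: leaving one takes 0.13 N m (4 N near the pointer end), then less; past half-way it springs by itself into the next stop and no farther.
- dial_centre (a point): on the dial's axis, half-way up its wing, 20 mm above the deck. Black dial: round skirt, radius 36 mm, its top 8 mm above the deck; hub radius 17 mm; across it an upright wing 13 mm thick, 8 to 32 mm above the deck, pointer end 42 mm from the axis, tail 30 mm. White marks 46 to 56 mm from the axis show the 11 stops. The deck is clear for 60 mm round the axis.
- dial_tip (a point): pointer end of the dial's wing (white line on top and down its end), 42 mm from the axis, half-way up the wing; it goes round with the dial.
- start_key (a joint): how far the start key is pressed, m: 0 out, 0.005 fully in; springs back. It counts as pressed beyond 0.0035. Needs 1.2 N to start moving and 4 N for the full stroke.
- start_key_top (a point): middle of the top of the start key, a round grey cap of radius 12 mm, 21 mm above the deck when out (126 mm above the bench), in a black collar of radius 20 mm and 12 mm high. It is pressed straight down.
- waiting_arch_mid (a point): loose printed arch model, 57 x 66 x 21 mm, lying on the left part of the hood, 125 mm above the bench; the point is at its middle. Leave it.
- putty_tub: loose tub with a blue screw lid, 67 mm across, 48 mm high, standing on the bench to the right of the unit; origin at the centre of its underside. Leave it.
- lidded_cup: loose small cup with a white lid, 49 mm across, 52 mm high, on the bench to the left of the unit; origin at the centre of its underside. Leave it.
- loose_aligner: loose clear moulded arch, 57 x 65 x 10 mm, on the bench at the front right; origin at the centre of its underside. Leave it.

How it is judged:
By the outcome, as a careful person would: the job done as asked, in the order asked, and still so for the second after the job is handed in, with the robot touching nothing.
It also fails if it takes over 58 s, if anything falls off the work surface, if the arm or the gripper's body presses on something with over 40 N, if the wrist force passes 120 N, or if a joint passes its speed limit or range.

## Working session

There is one attempt and no reset: what is moved stays moved. The work goes in short steps, Python scripts to look and compute and a tool call to move; the robot and the scene stay as the last step left them, time stands still between calls to the robot, and variables do not carry over. Pictures are saved under pics/ and viewed, at most 10 in all, crops included, and the job is handed in when it is done.

Besides the shell and the picture viewer there is one more tool, called by a JSON object that holds its "method" and its "body", one argument or row to a line. play_rows: Moves the arm, as the interface text tells. Its arguments: {"type":"object","properties":{"deltas":{"type":"array","items":{"type":"array","items":{"type":"number","minimum":-1,"maximum":1}}},"gripper":{"type":"number"}},"required":["deltas"]}

```bash
mkdir -p pics; cat > h.py <<'E'
from plant import *
import numpy as np, cv2
def ray(n,u,v):
    c=camera_model(n); x=(u-c['cx'])/c['fx']; y=(v-c['cy'])/c['fy']
    a,b=x,y
    for _ in range(20):
        s=1+c['k1']*(a*a+b*b); a,b=x/s,y/s
    T=np.linalg.inv(np.array(c['world_to_cam'])); return T[:3,3],T[:3,:3]@np.array([a,b,1.])
def onz(n,u,v,z):
    o,d=ray(n,u,v); return o+d*(z-o[2])/d[2]
def deproj(n,u,v,dep):
    o,d=ray(n,u,v); return o+d*dep
def proj(n,p):
    c=camera_model(n); q=np.array(c['world_to_cam'])@np.append(p,1); a,b=q[:2]/q[2]; s=1+c['k1']*(a*a+b*b)
    return np.array([c['fx']*a*s+c['cx'],c['fy']*b*s+c['cy']])
E
python3 - <<'E'
from h import *
for n in('top','side'):
    p,d=snapshot(n); cv2.imwrite(f'pics/{n}0.png',p); np.save(f'{n}0.npy',d)
    c=camera_model(n); print(n,np.linalg.inv(c['world_to_cam']).round(3),c['fx'],c['k1'])
print(get_obs())
E
```

```text
top [[-0.003 -0.997  0.075  0.544]
 [-0.999  0.006  0.032 -0.121]
 [-0.032 -0.074 -0.997  0.975]
 [ 0.     0.     0.     1.   ]] 370.85260468030276 0.030281219375194898
side [[ 0.903 -0.258  0.343  0.19 ]
 [-0.429 -0.512  0.744 -1.016]
 [-0.016 -0.819 -0.573  0.812]
 [ 0.     0.     0.     1.   ]] 471.2777259118057 0.048141473070061544
{'clock': 0.1, 'joint_pos': array([ 8.03894937e+01,  2.05886388e+01,  6.40712419e-01, -1.65762943e-02,
       -7.01366898e+01, -1.65074295e+01]), 'qvel': array([-0.06251712, -0.20346944,  0.08883798, -0.00712377,  0.04060326,
       -0.06530762]), 'tau': array([-1.13115027e-03, -5.84163880e+01,  2.93751669e+01,  7.01539949e+00,
        1.01908043e-02, -5.09614460e-05]), 'tool_pos': array([0.29699356, 0.60571047, 0.24471808]), 'orientation': array([ 1.79914443e+02, -9.10349070e-03, -2.61235727e+01]), 'force': array([-0.34140686, -0.26384126,  0.09731735]), 'moment': array([-0.00853104,  0.00338597, -0.00538958]), 'gripper_force': 0.0, 'opening': 0.08759595503862579}
```

View pics/top0.png

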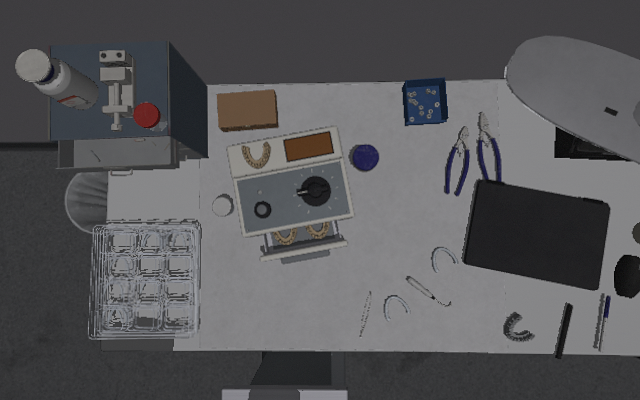

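View pics/side0.png

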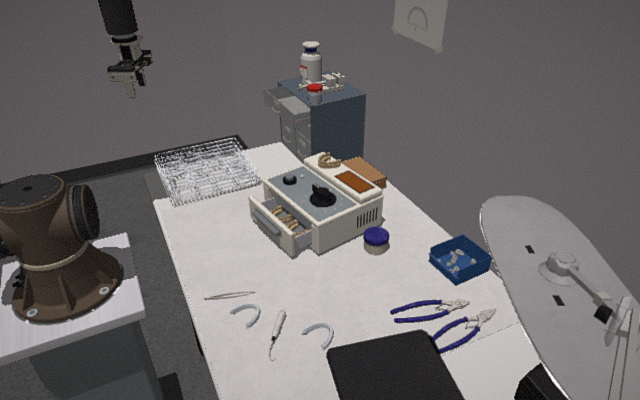

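The top view shows the unit at about (293,185), with the dial at (316,190), its pointer to the left (~297,192), the key at (263,210) and the pull lip at (305,255). The arm is out of view. I'll enlarge the unit in both views.

```bash
python3 - <<'E'
from h import *
p=cv2.imread('pics/top0.png'); s=cv2.imread('pics/side0.png')
a=cv2.resize(p[120:270,220:370],None,fx=4,fy=4,interpolation=cv2.INTER_CUBIC); cv2.imwrite('pics/topc.png',cv2.convertScaleAbs(a,alpha=1.4))
a=cv2.resize(s[145:265,240:400],None,fx=5,fy=5,interpolation=cv2.INTER_CUBIC); cv2.imwrite('pics/sidec.png',cv2.convertScaleAbs(a,alpha=1.4))
d=np.load('top0.npy')
for u,v in[(263,210),(250,190),(340,190),(316,190),(300,192),(270,160),(305,257),(293,190)]:
    print(u,v,deproj('top',u,v,d[v,u]).round(3), p[v,u])
E
```

```text
263 210 [0.595 0.034 0.126] [92 89 87]
250 190 [0.644 0.07  0.105] [93 88 84]
340 190 [ 0.642 -0.144  0.105] [97 93 88]
316 190 [ 0.639 -0.088  0.137] [37 34 35]
300 192 [ 0.635 -0.052  0.136] [87 88 89]
270 160 [0.711 0.019 0.127] [138 143 144]
305 257 [ 0.483 -0.059  0.072] [93 90 88]
293 190 [ 0.643 -0.032  0.104] [95 91 86]
```

View pics/topc.png

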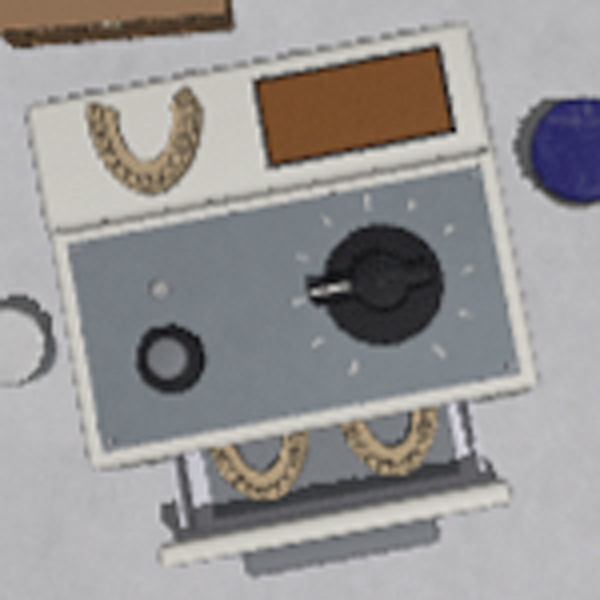

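View pics/sidec.png

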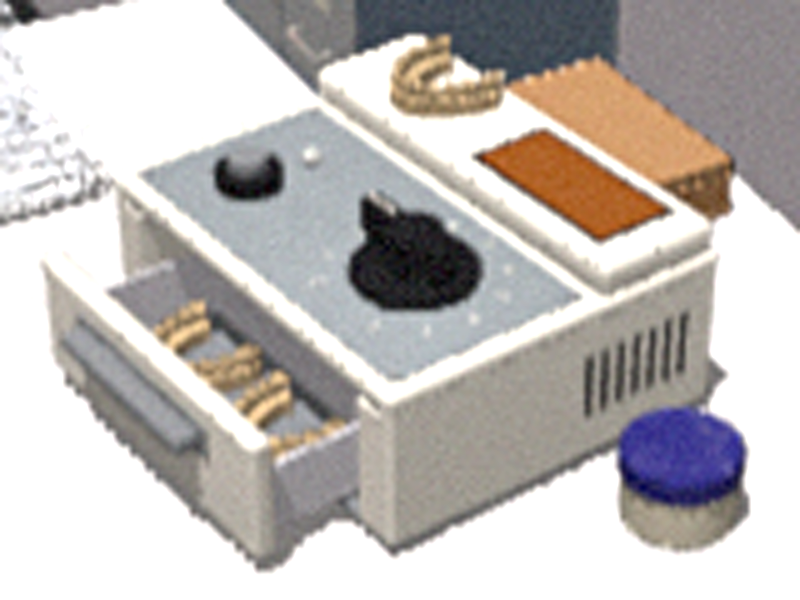

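The crops show the dial at (383,285) in topc, with its pointer tip at (308,290), near the third mark from the start, (298,302). The key cap is at (167,358) and the unit is turned about +10° in yaw. Now for the actual measurements.

```bash
python3 - <<'E'
from h import *
p=cv2.imread('pics/top0.png'); d=np.load('top0.npy')
P=np.full((400,640,3),np.nan)
for v in range(100,290):
    for u in range(200,390):
        if d[v,u]>0: P[v,u]=deproj('top',u,v,d[v,u])
z=P[...,2]
m=((abs(z-.105)<.004)|(abs(z-.126)<.004)).astype(np.uint8); m[:,:215]=0;m[:120]=0
n,l,st,_=cv2.connectedComponentsWithStats(m); k=1+st[1:,4].argmax(); m=(cv2.morphologyEx((l==k).astype(np.uint8),cv2.MORPH_CLOSE,np.ones((3,3)))>0)&(l==k)
# use nominal height for xy
X=np.array([onz('top',u,v,.125 if z[v,u]>.115 else .105)[:2] for v,u in zip(*np.nonzero(m))])
r=cv2.minAreaRect(X.astype(np.float32)*1000); print('rect',r)
ang=r[2] if r[2]<45 else r[2]-90
R=lambda t:np.array([[np.cos(t),-np.sin(t)],[np.sin(t),np.cos(t)]])
t=np.radians(ang); c=np.array(r[0])/1000
def loc(q): return R(t).T@(np.array(q)[:2]-c)
def corner(x,y,h): return proj('top',np.append(c+R(t)@[x,y],h)).round(1)
print('corners crop', [((corner(x,y,h)-[220,120])*4+1.5).round() for x,y,h in[(-.11,.135,.105),(-.11,-.135,.105),(.11,.135,.125),(.11,-.135,.125)]])
g=p.max(2)
dk=((g<60)&(z>.104)).astype(np.uint8)
n,l,st,ce=cv2.connectedComponentsWithStats(dk)
for i in range(1,n):
    if st[i,4]>60: print(st[i],ce[i])
# dial skirt by depth z .109-.117
sk=[(u,v) for v in range(165,220) for u in range(290,340) if abs(z[v,u]-.113)<.003 and g[v,u]<60]
q=np.array([onz('top',u,v,.113)[:2] for u,v in sk]); ce,rad=cv2.minEnclosingCircle(q.astype(np.float32)*1000); print('skirt',ce,rad,len(sk),'loc',loc(np.array(ce)/1000))
dc=np.array(ce)/1000
w=[(u,v) for v in range(165,220) for u in range(285,345) if z[v,u]>.128]
q=np.array([onz('top',u,v,.137)[:2] for u,v in w]); f=q-dc; s=np.linalg.norm(f,axis=1)
print('wing max r',s.max()); 
rr=cv2.minAreaRect(q.astype(np.float32)*1000); print('wing rect',rr)
tip=q[s>.033].mean(0); h=R(t).T@(tip-dc); print('tip',tip,'pointer deg acw of +x',np.degrees(np.arctan2(h[1],h[0])))
U,S,V=np.linalg.svd(q-q.mean(0)); h=R(t).T@V[0]; print('axis',np.degrees(np.arctan2(h[1],h[0])))
kk=[(u,v) for v in range(200,222) for u in range(252,275) if z[v,u]>.121]
q=np.array([onz('top',u,v,.126)[:2] for u,v in kk]); ce,rad=cv2.minEnclosingCircle(q.astype(np.float32)*1000); print('key',ce,rad,z[[v for u,v in kk],[u for u,v in kk]].mean(),'loc',loc(np.array(ce)/1000))
# pull lip & drawer panel
lp=[(u,v) for v in range(225,275) for u in range(250,360) if .055<z[v,u]<.09]
q=np.array([loc(P[v,u]) for u,v in lp]); zz=np.array([z[v,u] for u,v in lp])
for a,b in((.062,.073),(.073,.09)):
    s=(zz>a)&(zz<b)&(q[:,0]<-.11); print(a,q[s].min(0),q[s].max(0),np.percentile(zz[s],[10,50,90]))
b=np.percentile(q[:,0],1); print('lip front x',b,'open',-.14-b, 'unit c',c,'yaw',ang)
E
```

```text
Traceback (most recent call last):
  File "h.py", line 12, in deproj
    o,d=ray(n,u,v); return o+d*dep
        ~~~^^^^^^^
  File "h.py", line 4, in ray
    c=camera_model(n); x=(u-c['cx'])/c['fx']; y=(v-c['cy'])/c['fy']
ValueError: time passes only in moves, steps and waits
```

```bash
sed -i 's/^def ray/_C={n:camera_model(n) for n in("top","side")}\ndef ray/; s/c=camera_model(n)/c=_C[n]/' h.py
cat > m.py <<'E'
from h import *
p=cv2.imread('pics/top0.png'); d=np.load('top0.npy')
P=np.full((400,640,3),np.nan)
for v in range(100,290):
    for u in range(200,390):
        if d[v,u]>0: P[v,u]=deproj('top',u,v,d[v,u])
z=P[...,2]
m=((abs(z-.105)<.004)|(abs(z-.126)<.004)).astype(np.uint8); m[:,:215]=0;m[:120]=0
n,l,st,_=cv2.connectedComponentsWithStats(m); k=1+st[1:,4].argmax(); m=l==k
X=np.array([onz('top',u,v,.125 if z[v,u]>.115 else .105)[:2] for v,u in zip(*np.nonzero(m))])
r=cv2.minAreaRect(X.astype(np.float32)*1000); print('rect',r)
ang=r[2] if r[2]<45 else r[2]-90
R=lambda t:np.array([[np.cos(t),-np.sin(t)],[np.sin(t),np.cos(t)]])
t=np.radians(ang); c=np.array(r[0])/1000
def loc(q): return R(t).T@(np.array(q)[:2]-c)
def corner(x,y,h): return proj('top',np.append(c+R(t)@[x,y],h))
print('corners crop', [((corner(x,y,h)-[220,120])*4+1.5).round() for x,y,h in[(-.11,.135,.105),(-.11,-.135,.105),(.11,.135,.125),(.11,-.135,.125)]])
g=p.max(2)
sk=[(u,v) for v in range(165,220) for u in range(290,340) if abs(z[v,u]-.113)<.003 and g[v,u]<60]
q=np.array([onz('top',u,v,.113)[:2] for u,v in sk]); ce,rad=cv2.minEnclosingCircle(q.astype(np.float32)*1000); print('skirt',ce,rad,len(sk),'loc',loc(np.array(ce)/1000))
dc=np.array(ce)/1000
w=[(u,v) for v in range(165,220) for u in range(285,345) if z[v,u]>.128]
q=np.array([onz('top',u,v,.137)[:2] for u,v in w]); s=np.linalg.norm(q-dc,axis=1)
print('wing max r',s.max(),'rect',cv2.minAreaRect(q.astype(np.float32)*1000))
tip=q[s>.033].mean(0); h=R(t).T@(tip-dc); print('tip',tip,'pointer deg acw of +x',np.degrees(np.arctan2(h[1],h[0])))
kk=[(u,v) for v in range(200,222) for u in range(252,275) if z[v,u]>.121]
q=np.array([onz('top',u,v,.126)[:2] for u,v in kk]); ce,rad=cv2.minEnclosingCircle(q.astype(np.float32)*1000); print('key',ce,rad,'z',z[[v for u,v in kk],[u for u,v in kk]].mean(),'loc',loc(np.array(ce)/1000))
lp=[(u,v) for v in range(225,275) for u in range(250,360) if .055<z[v,u]<.09]
q=np.array([loc(P[v,u]) for u,v in lp]); zz=np.array([z[v,u] for u,v in lp])
for a,b in((.062,.073),(.073,.09)):
    s=(zz>a)&(zz<b)&(q[:,0]<-.11); print(a,q[s].min(0),q[s].max(0),np.percentile(zz[s],[10,50,90]))
b=np.percentile(q[:,0],.5); print('lip front x',b,'open',-.14-b,'unit c',c,'yaw',ang)
E
python3 m.py
```

```text
rect ((662.7019653320312, -24.966873168945312), (218.03515625, 268.3133850097656), 10.34216594696045)
corners crop [array([ 88., 473.]), array([541., 389.]), array([ 17., 103.]), array([471.,  16.])]
skirt (639.2305297851562, -84.89224243164062) 35.43213653564453 414 loc [-0.03384828 -0.05473803]
wing max r 0.04156049663444232 rect ((638.91552734375, -79.10664367675781), (68.27333068847656, 32.00896072387695), 89.63833618164062)
tip [ 0.63194456 -0.04852966] pointer deg acw of +x 90.98814346455785
key (595.84716796875, 38.42813491821289) 11.654790878295898 z 0.1255274975270867 loc [-0.05438755  0.07436723]
0.062 [-0.18935035 -0.10378051] [-0.12818622  0.0960032 ] [0.06564254 0.06922347 0.07166073]
0.073 [-0.18561587 -0.10649997] [-0.15947172  0.1071991 ] [0.08361609 0.08723986 0.08902162]
lip front x -0.1891895398372254 open 0.04918953983722538 unit c [ 0.66270197 -0.02496687] yaw 10.34216594696045
```

The scene checks out: the rect is 218×268, the skirt radius 35.4 and the key radius 11.7 at z=.1255. The pointer is at 91°, which is stop 2, and the drawer is about 49 mm open. The target is stop 6, with the pointer at −30°. I'll close the fingers and travel to in front of the drawer at yaw 10.3.

{"method": "play_rows", "body": {
  "deltas": [
    [0.009, -0.042, 0, 0, 0, 0.01],
    [0.009, -0.042, 0, 0, 0, 0.01],
    [0.009, -0.042, 0, 0, 0, 0.01],
    [0.009, -0.042, 0, 0, 0, 0.01],
    [0.009, -0.042, 0, 0, 0, 0.01],
    [0.009, -0.042, 0, 0, 0, 0.01],
    [0.009, -0.042, 0, 0, 0, 0.01],
    [0.009, -0.042, 0, 0, 0, 0.01],
    [0.009, -0.042, 0, 0, 0, 0.01],
    [0.009, -0.042, 0, 0, 0, 0.01]
  ],
  "gripper": -1
}}

```text
clock: 1.1
tool_pos: [0.369, 0.2685, 0.2454]
orientation: [180.0, 0.0, -8.0]
force: [1.3, -0.3, 0.1]
opening: 0.013
gripper_force: 0.0
```

{"method": "play_rows", "body": {
  "deltas": [
    [0.009, -0.042, 0, 0, 0, 0.01],
    [0.009, -0.042, 0, 0, 0, 0.01],
    [0.009, -0.042, 0, 0, 0, 0.01],
    [0.009, -0.042, 0, 0, 0, 0.01],
    [0.009, -0.042, 0, 0, 0, 0.01],
    [0.009, -0.042, 0, 0, 0, 0.01],
    [0.009, -0.042, 0, 0, 0, 0.01],
    [0.009, -0.042, 0, 0, 0, 0.01],
    [0.009, -0.042, 0, 0, 0, 0.01],
    [0, 0, 0, 0, 0, 0.01]
  ]
}}

```text
clock: 2.1
tool_pos: [0.4338, -0.0353, 0.2452]
orientation: [180.0, 0.1, 9.8]
force: [-0.2, 1.5, 0.6]
opening: 0.0008
gripper_force: 0.0
```

{"method": "play_rows", "body": {
  "deltas": [
    [0.0075, -0.037, 0, 0, 0, 0.0028],
    [0, 0, -0.043, 0, 0, 0],
    [0, 0, -0.043, 0, 0, 0],
    [0, 0, -0.043, 0, 0, 0],
    [0, 0, -0.043, 0, 0, 0],
    [0, 0, -0.03, 0, 0, 0],
    [0, 0, -0.016, 0, 0, 0],
    [0, 0, 0, 0, 0, 0]
  ]
}}

```text
clock: 2.9
tool_pos: [0.4383, -0.0623, 0.0693]
orientation: [180.0, 0.3, 10.4]
force: [0.0, 0.5, 0.1]
opening: 0.0005
gripper_force: 0.0
```

```bash
python3 - <<'E'
from h import *
o=get_obs(); print(o['tool_pos'],o['orientation'],o['force'],o['joint_pos'])
s,d=snapshot('side'); cv2.imwrite('pics/side1.png',s)
a=cv2.resize(s[100:260,180:360],None,fx=4,fy=3.7,interpolation=cv2.INTER_CUBIC); cv2.imwrite('pics/side1c.png',cv2.convertScaleAbs(a,alpha=1.4))
E
```

```text
[ 0.43834887 -0.06233676  0.06932036] [179.98330737   0.25591248  10.37006734] [0.03196158 0.45094149 0.14337715] [ 1.75627619e+01  1.06112545e+01 -4.06680598e+01 -2.46112786e-02
 -3.89766770e+01  8.28265101e+01]
```

View pics/side1c.png

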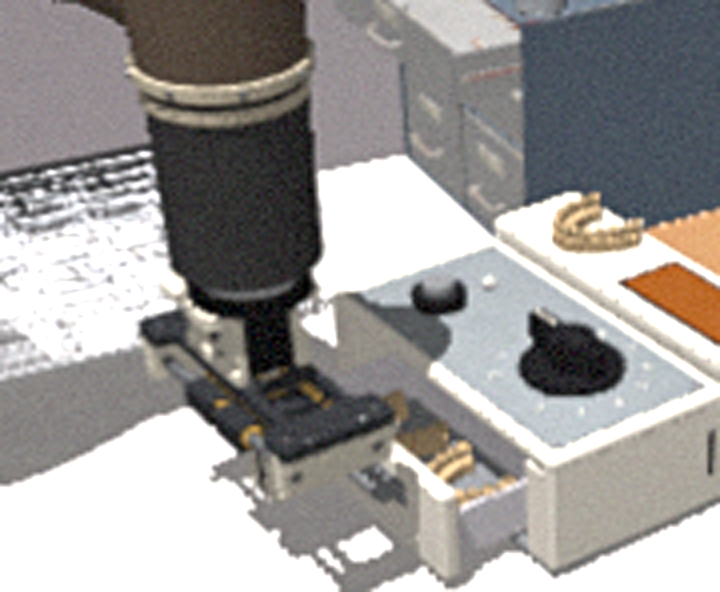

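The view shows the closed gripper in front of the drawer, with the body clear of the drawer panel. Pushing along the unit's +x.

{"method": "play_rows", "body": {
  "deltas": [
    [0.0123, 0.0022, 0, 0, 0, 0],
    [0.0123, 0.0022, 0, 0, 0, 0],
    [0.0123, 0.0022, 0, 0, 0, 0],
    [0.0123, 0.0022, 0, 0, 0, 0],
    [0.0123, 0.0022, 0, 0, 0, 0],
    [0.0123, 0.0022, 0, 0, 0, 0]
  ]
}}

```text
clock: 3.55
tool_pos: [0.4996, -0.0513, 0.0712]
orientation: [180.0, 0.0, 10.4]
force: [-2.5, -0.4, 2.4]
opening: 0.0003
gripper_force: 1.6
```

{"method": "play_rows", "body": {
  "deltas": [
    [0.0061, 0.0011, 0, 0, 0, 0],
    [0.0061, 0.0011, 0, 0, 0, 0],
    [0.0061, 0.0011, 0, 0, 0, 0],
    [0, 0, 0, 0, 0, 0]
  ]
}}

```text
clock: 3.95
tool_pos: [0.5145, -0.0485, 0.0711]
orientation: [180.0, -0.1, 10.4]
force: [-0.1, 0.4, 0.0]
opening: 0.0007
gripper_force: 0.0
```

{"method": "play_rows", "body": {
  "deltas": [
    [0.0025, 0.0004, 0, 0, 0, 0],
    [0.0025, 0.0004, 0, 0, 0, 0],
    [0, 0, 0, 0, 0, 0]
  ]
}}

```text
clock: 4.25
tool_pos: [0.5163, -0.0483, 0.0709]
orientation: [-180.0, 0.1, 10.4]
force: [-5.7, 0.8, 3.9]
opening: 0.0002
gripper_force: 2.5
```

{"method": "play_rows", "body": {
  "deltas": [
    [0.0025, 0.0004, 0, 0, 0, 0],
    [0.0025, 0.0004, 0, 0, 0, 0],
    [0, 0, 0, 0, 0, 0]
  ]
}}

```text
clock: 4.55
tool_pos: [0.5165, -0.0486, 0.0703]
orientation: [-180.0, 0.5, 10.3]
force: [-16.3, 0.6, 11.9]
opening: 0.0005
gripper_force: 7.8
```

The drawer is hard against its stop. Backing off, rising, and turning to the dial's start pose.

{"method": "play_rows", "body": {
  "deltas": [
    [-0.0148, -0.0027, 0, 0, 0, 0],
    [-0.0148, -0.0027, 0, 0, 0, 0],
    [-0.0148, -0.0027, 0, 0, 0, 0],
    [0, 0, 0.04, 0, 0, 0],
    [0, 0, 0.04, 0, 0, 0],
    [0, 0, 0.04, 0, 0, 0],
    [0, 0, 0.04, 0, 0, 0]
  ]
}}

```text
clock: 5.25
tool_pos: [0.4856, -0.054, 0.2007]
orientation: [-180.0, -0.1, 10.4]
force: [0.5, 0.0, -0.3]
opening: 0.0007
gripper_force: 0.0
```

{"method": "play_rows", "body": {
  "deltas": [
    [0.0137, -0.0008, 0, 0, 0, -0.0455],
    [0.0137, -0.0008, 0, 0, 0, -0.0455],
    [0.0137, -0.0008, 0, 0, 0, -0.0455],
    [0.0137, -0.0008, 0, 0, 0, -0.0455],
    [0.0137, -0.0008, 0, 0, 0, -0.0455],
    [0.0137, -0.0008, 0, 0, 0, -0.0455],
    [0.0137, -0.0008, 0, 0, 0, -0.0455],
    [0.0137, -0.0008, 0, 0, 0, -0.0455],
    [0.0137, -0.0008, 0, 0, 0, -0.0455],
    [0.0137, -0.0008, 0, 0, 0, -0.0455]
  ]
}}

```text
clock: 6.25
tool_pos: [0.5958, -0.0603, 0.1993]
orientation: [-179.9, -0.0, -71.8]
force: [0.7, 0.7, -0.4]
opening: 0.0005
gripper_force: 0.0
```

{"method": "play_rows", "body": {
  "deltas": [
    [0, 0, 0, 0, 0, -0.0455],
    [0, 0, 0, 0, 0, 0]
  ]
}}

```text
clock: 6.45
tool_pos: [0.5955, -0.0604, 0.199]
orientation: [-180.0, 0.0, -79.8]
force: [-0.7, -0.1, 0.7]
opening: 0.0006
gripper_force: 0.0
```

```bash
python3 - <<'E'
from h import *
o=get_obs(); print(o['clock'],o['tool_pos'],o['orientation'],o['force'],o['joint_pos'])
s,d=snapshot('side'); np.save('side2.npy',d)
a=cv2.resize(s[100:260,230:410],None,fx=4,fy=3.7,interpolation=cv2.INTER_CUBIC); cv2.imwrite('pics/side2c.png',cv2.convertScaleAbs(a,alpha=1.6))
E
```

```text
6.45 [ 0.59547107 -0.0603694   0.19903926] [-1.79983483e+02  4.99898036e-03 -7.98359812e+01] [-0.67901974 -0.14807142  0.68626245] [ 1.28988792e+01  1.53500485e+01 -1.30984552e+01 -4.78349714e-03
 -6.15347600e+01 -2.73258188e+00]
```

View pics/side2c.png

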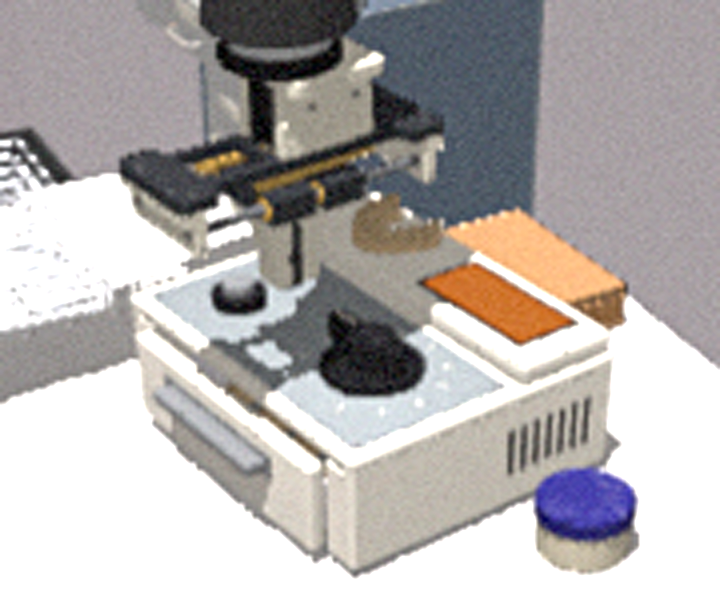

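The drawer now looks shut, and the fingertips at crop (290,270) are in front of the pointer. I'll measure the closed finger thickness from the depth image.

```bash
python3 - <<'E'
from h import *
d=np.load('side2.npy'); tcp=np.array([.5955,-.0604,.199]); y=np.radians(-79.8)
X=np.array([np.cos(y),np.sin(y)]);Y=np.array([np.sin(y),-np.cos(y)])
L=[]
for v in range(130,200):
    for u in range(280,330):
        if d[v,u]>0:
            q=deproj('side',u,v,d[v,u])-tcp
            a,b=q[:2]@X,q[:2]@Y
            if abs(a)<.03 and abs(b)<.05 and -.03<q[2]<.04: L.append((a,b,q[2]))
L=np.array(L)
for lo in np.arange(-.025,.035,.006):
    s=L[(L[:,2]>=lo)&(L[:,2]<lo+.006)]
    if len(s): print(lo.round(3),len(s),s.min(0)[:2].round(4),s.max(0)[:2].round(4))
E
```

```text
-0.019 14 [-0.0094 -0.0179] [0.012  0.0143]
-0.013 30 [-0.0081 -0.0176] [0.0144 0.0161]
-0.007 31 [-0.0074 -0.0176] [0.0133 0.0167]
-0.001 30 [-0.0103 -0.0184] [0.0145 0.0157]
0.005 28 [-0.0092 -0.019 ] [0.0138 0.0167]
0.011 31 [-0.0058 -0.0169] [0.0132 0.0172]
0.017 35 [-0.0118 -0.0189] [0.0155 0.0193]
0.023 39 [-0.0083 -0.0222] [0.0148 0.0195]
0.029 28 [ 0.0017 -0.0222] [0.014  0.0214]
```

{"method": "play_rows", "body": {
  "deltas": [
    [0, 0, -0.035, 0, 0, 0],
    [0, 0, -0.034, 0, 0, 0],
    [0.007, 0.0013, 0, 0, 0, 0],
    [0.007, 0.0013, 0, 0, 0, 0],
    [0, 0, 0, 0, 0, 0]
  ]
}}

```text
clock: 7.0
tool_pos: [0.6088, -0.058, 0.1456]
orientation: [-179.8, -0.0, -79.6]
force: [-0.8, 0.2, -0.1]
opening: 0.0007
gripper_force: 0.0
```

{"method": "play_rows", "body": {
  "deltas": [
    [0.0018, 0.0003, 0, 0, 0, 0],
    [0, 0, 0, 0, 0, 0]
  ]
}}

```text
clock: 7.2
tool_pos: [0.6089, -0.0579, 0.145]
orientation: [-179.9, -0.0, -79.7]
force: [0.4, 0.4, -0.4]
opening: 0.0002
gripper_force: 0.0
```

{"method": "play_rows", "body": {
  "deltas": [
    [0.0018, 0.0003, 0, 0, 0, 0],
    [0, 0, 0, 0, 0, 0]
  ]
}}

```text
clock: 7.4
tool_pos: [0.61, -0.0577, 0.1443]
orientation: [-180.0, -0.0, -79.7]
force: [0.3, 0.4, -0.6]
opening: 0.0004
gripper_force: 0.0
```

{"method": "play_rows", "body": {
  "deltas": [
    [0.0018, 0.0003, 0, 0, 0, 0],
    [0, 0, 0, 0, 0, 0]
  ]
}}

```text
clock: 7.6
tool_pos: [0.6113, -0.0575, 0.144]
orientation: [-180.0, -0.0, -79.7]
force: [-0.4, 0.3, -0.4]
opening: 0.0006
gripper_force: 0.0
```

{"method": "play_rows", "body": {
  "deltas": [
    [0.0018, 0.0003, 0, 0, 0, 0],
    [0, 0, 0, 0, 0, 0]
  ]
}}

```text
clock: 7.8
tool_pos: [0.6128, -0.0573, 0.1439]
orientation: [-180.0, -0.0, -79.7]
force: [0.9, 0.5, -1.3]
opening: 0.0005
gripper_force: 0.0
```

{"method": "play_rows", "body": {
  "deltas": [
    [0.0018, 0.0003, 0, 0, 0, 0],
    [0, 0, 0, 0, 0, 0]
  ]
}}

```text
clock: 8.0
tool_pos: [0.6134, -0.0572, 0.1438]
orientation: [179.9, 0.0, -79.7]
force: [-3.1, 1.3, 1.5]
opening: -0.0
gripper_force: 1.7
```

{"method": "play_rows", "body": {
  "deltas": [
    [0.0018, 0.0003, 0, 0, 0, 0],
    [0, 0, 0, 0, 0, 0]
  ]
}}

```text
clock: 8.2
tool_pos: [0.6145, -0.0568, 0.1437]
orientation: [179.9, 0.0, -79.7]
force: [-5.1, 0.9, 3.5]
opening: 0.0004
gripper_force: 2.5
```

Contact is felt at TCP x≈0.613. Computing the arc rows.

```bash
cat > arc.py <<'E'
import numpy as np,sys
dc=np.array([.6392,-.0849])
def pose(th,b=.0226,r=.032):
    a=np.radians(100.34-th); u=np.array([np.cos(a),np.sin(a)]); t=np.array([-u[1],u[0]]); return dc+r*u+b*t
E
python3 - <<'E'
from arc import *
p=np.array([.6148,-.0568]); y=0
for th in list(range(8,110,4))+[110,112]:
    q=pose(th); d=(q-p)/.8; print(th,[round(float(d[0]),4),round(float(d[1]),4),0,0,0,round((y-th)/180,4)],q.round(4)); p=q;y=th
E
```

```text
8 [0.0006, 0.0037, 0, 0, 0, -0.0444] [ 0.6153 -0.0538]
12 [0.0028, 0.002, 0, 0, 0, -0.0222] [ 0.6175 -0.0523]
16 [0.0029, 0.0018, 0, 0, 0, -0.0222] [ 0.6199 -0.0508]
20 [0.003, 0.0016, 0, 0, 0, -0.0222] [ 0.6223 -0.0496]
24 [0.0031, 0.0014, 0, 0, 0, -0.0222] [ 0.6248 -0.0485]
28 [0.0032, 0.0011, 0, 0, 0, -0.0222] [ 0.6274 -0.0476]
32 [0.0033, 0.0009, 0, 0, 0, -0.0222] [ 0.63   -0.0468]
36 [0.0033, 0.0007, 0, 0, 0, -0.0222] [ 0.6327 -0.0463]
40 [0.0034, 0.0005, 0, 0, 0, -0.0222] [ 0.6354 -0.0459]
44 [0.0034, 0.0002, 0, 0, 0, -0.0222] [ 0.6381 -0.0457]
48 [0.0034, -0.0, 0, 0, 0, -0.0222] [ 0.6409 -0.0458]
52 [0.0034, -0.0003, 0, 0, 0, -0.0222] [ 0.6436 -0.046 ]
56 [0.0034, -0.0005, 0, 0, 0, -0.0222] [ 0.6463 -0.0464]
60 [0.0033, -0.0007, 0, 0, 0, -0.0222] [ 0.649 -0.047]
64 [0.0033, -0.001, 0, 0, 0, -0.0222] [ 0.6516 -0.0477]
68 [0.0032, -0.0012, 0, 0, 0, -0.0222] [ 0.6541 -0.0487]
72 [0.0031, -0.0014, 0, 0, 0, -0.0222] [ 0.6566 -0.0498]
76 [0.003, -0.0016, 0, 0, 0, -0.0222] [ 0.659  -0.0511]
80 [0.0029, -0.0018, 0, 0, 0, -0.0222] [ 0.6613 -0.0526]
84 [0.0028, -0.002, 0, 0, 0, -0.0222] [ 0.6635 -0.0542]
88 [0.0026, -0.0022, 0, 0, 0, -0.0222] [ 0.6656 -0.056 ]
92 [0.0024, -0.0024, 0, 0, 0, -0.0222] [ 0.6676 -0.0579]
96 [0.0023, -0.0026, 0, 0, 0, -0.0222] [ 0.6694 -0.0599]
100 [0.0021, -0.0027, 0, 0, 0, -0.0222] [ 0.6711 -0.0621]
104 [0.0019, -0.0028, 0, 0, 0, -0.0222] [ 0.6726 -0.0644]
108 [0.0017, -0.003, 0, 0, 0, -0.0222] [ 0.6739 -0.0668]
110 [0.0008, -0.0015, 0, 0, 0, -0.0111] [ 0.6745 -0.068 ]
112 [0.0007, -0.0016, 0, 0, 0, -0.0111] [ 0.6751 -0.0692]
```

{"method": "play_rows", "body": {
  "deltas": [
    [0.0003, 0.0019, 0, 0, 0, -0.0222],
    [0.0003, 0.0018, 0, 0, 0, -0.0222],
    [0.0028, 0.002, 0, 0, 0, -0.0222],
    [0.0029, 0.0018, 0, 0, 0, -0.0222],
    [0.003, 0.0016, 0, 0, 0, -0.0222],
    [0.0031, 0.0014, 0, 0, 0, -0.0222],
    [0.0032, 0.0011, 0, 0, 0, -0.0222],
    [0.0033, 0.0009, 0, 0, 0, -0.0222]
  ]
}}

```text
clock: 9.0
tool_pos: [0.6313, -0.0467, 0.1441]
orientation: [-179.9, 0.0, -111.8]
force: [0.8, -0.0, -0.1]
opening: 0.0005
gripper_force: 0.5
```

{"method": "play_rows", "body": {
  "deltas": [
    [0.0033, 0.0007, 0, 0, 0, -0.0222],
    [0.0034, 0.0005, 0, 0, 0, -0.0222],
    [0.0034, 0.0002, 0, 0, 0, -0.0222],
    [0.0034, 0, 0, 0, 0, -0.0222],
    [0.0034, -0.0003, 0, 0, 0, -0.0222],
    [0, 0, 0, 0, 0, 0]
  ]
}}

```text
clock: 9.6
tool_pos: [0.6448, -0.0459, 0.1439]
orientation: [-180.0, 0.0, -131.7]
force: [0.5, -0.6, -0.2]
opening: 0.0004
gripper_force: 0.0
```

```bash
python3 - <<'E'
from h import *
o=get_obs(); print(o['clock'],o['tool_pos'],o['orientation'],o['force'],o['joint_pos'])
s,d=snapshot('side'); t,dt=snapshot('top'); np.save('top3.npy',dt)
a=cv2.resize(s[130:240,260:380],None,fx=3.3,fy=5,interpolation=cv2.INTER_CUBIC); b=cv2.resize(t[150:230,260:350],None,fx=4.4,fy=6.875,interpolation=cv2.INTER_CUBIC); cv2.imwrite('pics/c3.png',cv2.convertScaleAbs(np.hstack([a,b]),alpha=1.6))
E
```

```text
9.6 [ 0.6448432  -0.04586453  0.14393189] [-1.79964844e+02  3.23240061e-02 -1.31700789e+02] [ 0.51943232 -0.57781808 -0.17664422] [ 1.31963345e+01  2.22938321e+01 -1.07057833e+01  1.21373095e-02
 -5.69537240e+01 -5.49037477e+01]
```

View pics/c3.png

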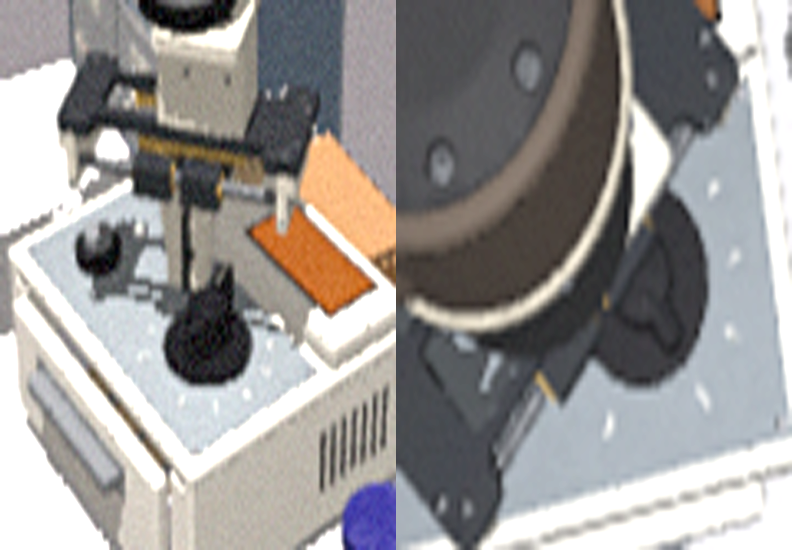

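The dial is turning as intended: it has sprung ahead to the second click and the finger is touching nothing. Continuing.

{"method": "play_rows", "body": {
  "deltas": [
    [0.0034, -0.0005, 0, 0, 0, -0.0222],
    [0.0033, -0.0007, 0, 0, 0, -0.0222],
    [0.0033, -0.001, 0, 0, 0, -0.0222],
    [0.0032, -0.0012, 0, 0, 0, -0.0222],
    [0.0031, -0.0014, 0, 0, 0, -0.0222],
    [0.003, -0.0016, 0, 0, 0, -0.0222],
    [0.0029, -0.0018, 0, 0, 0, -0.0222],
    [0.0028, -0.002, 0, 0, 0, -0.0222],
    [0, 0, 0, 0, 0, 0]
  ]
}}

```text
clock: 10.6
tool_pos: [0.6643, -0.0542, 0.1439]
orientation: [-180.0, 0.0, -163.6]
force: [1.7, 0.1, 0.1]
opening: 0.0003
gripper_force: 0.0
```

{"method": "play_rows", "body": {
  "deltas": [
    [0.0026, -0.0022, 0, 0, 0, -0.0222],
    [0.0024, -0.0024, 0, 0, 0, -0.0222],
    [0.0023, -0.0026, 0, 0, 0, -0.0222],
    [0, 0, 0, 0, 0, 0]
  ]
}}

```text
clock: 11.0
tool_pos: [0.67, -0.0596, 0.1439]
orientation: [180.0, 0.0, -175.5]
force: [-0.5, 1.7, 0.5]
opening: 0.0003
gripper_force: 1.1
```

{"method": "play_rows", "body": {
  "deltas": [
    [0.0021, -0.0027, 0, 0, 0, -0.0222],
    [0.0019, -0.0028, 0, 0, 0, -0.0222],
    [0, 0, 0, 0, 0, 0]
  ]
}}

```text
clock: 11.3
tool_pos: [0.6734, -0.0642, 0.144]
orientation: [180.0, 0.0, 176.6]
force: [0.5, 1.0, 1.2]
opening: 0.0008
gripper_force: 0.3
```

{"method": "play_rows", "body": {
  "deltas": [
    [0.0009, -0.0015, 0, 0, 0, -0.0111],
    [0, 0, 0, 0, 0, 0]
  ]
}}

```text
clock: 11.5
tool_pos: [0.6739, -0.0655, 0.144]
orientation: [-180.0, 0.0, 174.6]
force: [0.7, 0.1, 0.6]
opening: 0.0004
gripper_force: 0.1
```

{"method": "play_rows", "body": {
  "deltas": [
    [0.0008, -0.0015, 0, 0, 0, -0.0111],
    [0, 0, 0, 0, 0, 0]
  ]
}}

```text
clock: 11.7
tool_pos: [0.6744, -0.0668, 0.1439]
orientation: [-180.0, -0.0, 172.6]
force: [0.2, 0.1, 0.1]
opening: 0.0006
gripper_force: 0.0
```

{"method": "play_rows", "body": {
  "deltas": [
    [0.0008, -0.0015, 0, 0, 0, -0.0111],
    [0, 0, 0, 0, 0, 0]
  ]
}}

```text
clock: 11.9
tool_pos: [0.675, -0.068, 0.1439]
orientation: [-180.0, -0.0, 170.5]
force: [-0.0, 0.4, 0.2]
opening: 0.0002
gripper_force: 0.0
```

No contact force remains, so the dial has sprung ahead. Backing the finger off, rising, and moving aside to check.

{"method": "play_rows", "body": {
  "deltas": [
    [0, 0.007, 0, 0, 0, 0],
    [0, 0.007, 0, 0, 0, 0],
    [0, 0, 0.035, 0, 0, 0],
    [0, 0, 0.035, 0, 0, 0],
    [0, 0, 0.035, 0, 0, 0]
  ]
}}

```text
clock: 12.4
tool_pos: [0.675, -0.056, 0.2288]
orientation: [-180.0, -0.0, 170.5]
force: [0.4, 0.6, -0.0]
opening: 0.0003
gripper_force: 0.0
```

{"method": "play_rows", "body": {
  "deltas": [
    [-0.027, 0.04, 0, 0, 0, 0],
    [-0.027, 0.04, 0, 0, 0, 0],
    [-0.027, 0.04, 0, 0, 0, 0],
    [-0.027, 0.04, 0, 0, 0, 0],
    [-0.027, 0.04, 0, 0, 0, 0],
    [-0.027, 0.04, 0, 0, 0, 0],
    [-0.027, 0.04, 0, 0, 0, 0],
    [-0.027, 0.04, 0, 0, 0, 0],
    [0, 0, 0, 0, 0, 0]
  ]
}}

```text
clock: 13.3
tool_pos: [0.5003, 0.2026, 0.2285]
orientation: [179.9, 0.0, 170.7]
force: [0.1, -0.9, -0.1]
opening: 0.0006
gripper_force: 0.0
```

```bash
python3 - <<'E'
from h import *
print(get_obs()['tool_pos'],get_obs()['orientation'],get_obs()['joint_pos'])
t,d=snapshot('top'); cv2.imwrite('pics/top4.png',t)
cv2.imwrite('pics/top4c.png',cv2.convertScaleAbs(cv2.resize(t[120:270,220:370],None,fx=4,fy=4,interpolation=cv2.INTER_CUBIC),alpha=1.4))
dc=np.array([.6392,-.0849])
w=[onz('top',u,v,.137)[:2] for v in range(165,220) for u in range(285,345) if d[v,u]>0 and deproj('top',u,v,d[v,u])[2]>.128]
q=np.array(w); s=np.linalg.norm(q-dc,axis=1); print(len(q),s.max()); tip=q[s>.033].mean(0); h=tip-dc; print(np.degrees(np.arctan2(h[1],h[0]))-10.34)
L=[deproj('top',u,v,d[v,u]) for v in range(225,275) for u in range(250,360) if d[v,u]>0]
q=np.array([p for p in L if .055<p[2]<.075]); x=(q[:,:2]-[.6627,-.025])@[np.cos(.1805),np.sin(.1805)]; print('lip x',np.percentile(x,.5))
E
```

```text
[0.50034394 0.20261288 0.22845154] [1.79926594e+02 2.10366115e-02 1.70706407e+02] [ 4.28375123e+01  8.51077368e+00 -1.78967900e+01 -3.17889342e-02
 -6.35215781e+01 -1.42116936e+02]
266 0.04128561471729998
-30.082950228525814
lip x -0.13888171497433946
```

View pics/top4c.png

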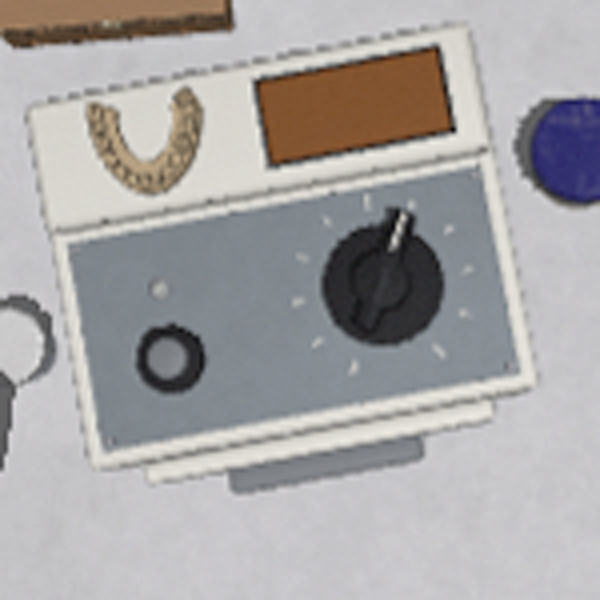

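The picture agrees with the numbers. The pointer at crop (400,210) is at −30.1°, four clicks on, and the drawer is shut (lip x −0.139). Now to the start key.

{"method": "play_rows", "body": {
  "deltas": [
    [0.0199, -0.0342, 0, 0, 0, 0],
    [0.0199, -0.0342, 0, 0, 0, 0],
    [0.0199, -0.0342, 0, 0, 0, 0],
    [0.0199, -0.0342, 0, 0, 0, 0],
    [0.0199, -0.0342, 0, 0, 0, 0],
    [0.0199, -0.0342, 0, 0, 0, 0],
    [0, 0, -0.033, 0, 0, 0],
    [0, 0, -0.033, 0, 0, 0],
    [0, 0, -0.033, 0, 0, 0],
    [0, 0, 0, 0, 0, 0]
  ]
}}

```text
clock: 14.35
tool_pos: [0.5962, 0.0339, 0.1454]
orientation: [-179.9, -0.3, 170.4]
force: [-0.9, -0.7, 1.5]
opening: 0.0005
gripper_force: 0.5
```

{"method": "play_rows", "body": {
  "deltas": [
    [0, 0, -0.002, 0, 0, 0],
    [0, 0, -0.002, 0, 0, 0],
    [0, 0, 0, 0, 0, 0]
  ]
}}

```text
clock: 14.65
tool_pos: [0.5985, 0.0353, 0.1467]
orientation: [180.0, 0.1, 170.4]
force: [0.0, 0.8, 0.1]
opening: 0.0003
gripper_force: 0.0
```

{"method": "play_rows", "body": {
  "deltas": [
    [-0.0034, 0.0038, 0.004, 0, 0, 0],
    [0, 0, 0, 0, 0, 0],
    [0, 0, -0.0045, 0, 0, 0],
    [0, 0, -0.0025, 0, 0, 0],
    [0, 0, -0.0025, 0, 0, 0],
    [0, 0, 0, 0, 0, 0]
  ]
}}

```text
clock: 15.25
tool_pos: [0.5955, 0.0385, 0.1411]
orientation: [180.0, 0.0, 170.4]
force: [-0.1, 2.3, 3.9]
opening: 0.0004
gripper_force: 1.7
```

{"method": "play_rows", "body": {
  "deltas": [
    [0, 0, -0.0018, 0, 0, 0],
    [0, 0, -0.0018, 0, 0, 0],
    [0, 0, 0, 0, 0, 0]
  ]
}}

```text
clock: 15.55
tool_pos: [0.5955, 0.0385, 0.1401]
orientation: [180.0, 0.1, 170.4]
force: [-6.0, 3.1, 14.7]
opening: 0.0
gripper_force: 7.7
```

The key is on its stop: 14.7 N against the 4 N needed for full stroke. Releasing it and moving clear.

{"method": "play_rows", "body": {
  "deltas": [
    [0, 0, 0.005, 0, 0, 0],
    [0, 0, 0.02, 0, 0, 0],
    [0, 0, 0.04, 0, 0, 0],
    [0, 0, 0.04, 0, 0, 0],
    [0, 0, 0, 0, 0, 0]
  ]
}}

```text
clock: 16.05
tool_pos: [0.5972, 0.0383, 0.2267]
orientation: [179.9, 0.4, 170.4]
force: [0.4, 0.7, 0.6]
opening: 0.0003
gripper_force: 0.0
```

{"method": "play_rows", "body": {
  "deltas": [
    [-0.02, 0.034, 0, 0, 0, 0],
    [-0.02, 0.034, 0, 0, 0, 0],
    [-0.02, 0.034, 0, 0, 0, 0],
    [-0.02, 0.034, 0, 0, 0, 0],
    [-0.02, 0.034, 0, 0, 0, 0],
    [-0.02, 0.034, 0, 0, 0, 0],
    [0, 0, 0, 0, 0, 0],
    [0, 0, 0, 0, 0, 0]
  ]
}}

```text
clock: 16.85
tool_pos: [0.4987, 0.2016, 0.2218]
orientation: [-180.0, -0.0, 170.5]
force: [0.2, -0.9, -0.7]
opening: 0.0005
gripper_force: 0.0
```

```bash
python3 - <<'E'
from h import *
t,d=snapshot('top'); t0=cv2.imread('pics/top4.png'); df=cv2.absdiff(t,t0).max(2)
print('changed px in unit area',(df[120:250,225:385]>40).sum())
dc=np.array([.6392,-.0849])
q=np.array([onz('top',u,v,.137)[:2] for v in range(165,220) for u in range(285,345) if d[v,u]>0 and deproj('top',u,v,d[v,u])[2]>.128]); s=np.linalg.norm(q-dc,axis=1); h=q[s>.033].mean(0)-dc; print(np.degrees(np.arctan2(h[1],h[0]))-10.34)
L=np.array([deproj('top',u,v,d[v,u]) for v in range(225,275) for u in range(250,360) if d[v,u]>0]); q=L[(L[:,2]>.055)&(L[:,2]<.075)]
print('lip',np.percentile((q[:,:2]-[.6627,-.025])@[np.cos(.1805),np.sin(.1805)],.5)); print('key z',np.median([deproj('top',u,v,d[v,u])[2] for v in range(208,212) for u in range(260,264)]),get_obs()['force'])
E
```

```text
changed px in unit area 0
-30.05098321959773
lip -0.1388735938316626
key z 0.1258709524886653 [0.0573584  0.48545335 0.35133226]
```

```bash
python3 -c "
from plant import *
print(close_job())"
```

```text
the job is handed in; nothing more can be done
None
```

The job is handed in: drawer fully shut, dial exactly four clicks clockwise (pointer measured at −30°), start key pressed right in and sprung back out; nothing around the dial, key or hood shifted in the final top-camera check.

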